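Stack battery modules for a thermal screening run

ROBOT

A 7-joint arm with a two-finger parallel gripper is mounted at the origin on the work surface. World frame = base frame: x ahead of the robot, y to its left, z up, the work surface at z = 0. Lengths are in m, angles in rad, forces in N, time in s.
With the tool pointing down it reaches from about 0.425 to 1.025 m from the base axis. Payload 9.4 kg.
Tool frame: the origin (TCP) lies at the very end of the fingers, on their centre line; the grasp point (between the pads) lies 19 mm behind it; z points along the fingers, y is the line along which they close (so a half turn about z gives the same grasp; the last joint's range is limited). The gripper opens to 93 mm and grips with 3 to 60 N. Pads are 15 mm wide; open, the fingers measure 128 mm over their backs; the gripper's body (75 mm by 188 mm) begins 65 mm behind the grasp point.
Start: joints at [-1.243, 0.599, -0.003, 1.599, 0.002, 0.943, -0.08], TCP at [0.286, 0.666, 0.197] pointing down, gripper open.
Joint ranges: [-2.57, 2.57], [-0.35, 1.97], [-1.29, 1.29], [0.11, 2.56], [-1.05, 4.19], [0.11, 1.86], [-2.63, 2.63]. Speed limits (rad/s): [2.22, 2.22, 3.01, 3.01, 3.14, 3.14, 3.14].

INTERFACE

Orientations are given as a unit quaternion [w, x, y, z].
In Python, from station import env, claw, planner, telemetry, cams, order gives the robot as it stands. Calls block until the motion is done:
- env.goto(position, orientation): joint-space move of the TCP to a pose.
- env.movel(position, frame=None, max_speed=0.15, until_force=None): straight line of the TCP; frame=None keeps the orientation; max_speed is the mean speed in m/s. With until_force (N) it stops when the force on the tool has changed by that much, and returns True; else False.
- env.move_j(angles): joint-space move.
- claw.set_gripper(opening, force=None): finger opening in m; force is the grip in N (None keeps the last); returns when the fingers have stopped.
- env.dwell(seconds).
- planner.solve_ik(position, orientation): joint angles nearest the present ones, or None.
- telemetry.state(): the state.
- cams.grab_frame(name): name is "scene" or "top" or "wrist"; returns a dict with "img" (420x560x3 uint8, red, green, blue), "fx", "fy", "cx", "cy" (pixels), "cam_to_world" (4x4, takes a point from camera to world coordinates); the wrist camera has in their place "tool_from_camera" (4x4, takes a point from camera to tool coordinates, whose origin is the TCP and whose axes are the flange's). Camera axes: x right, y down, z forward; pixel columns grow to the right and rows downward; lengths in m; the calibration is good to about 2 mm. A picture is of the moment at which its call begins: read the wrist's pose just before it. There is no depth.
A pose or a line that the arm cannot do raises env.Unreachable and nothing moves.
- order.job_done(): hands the job in; it is judged then, once.
The state is a dict: "clock": time; "q": joint angles; "qd": joint speeds; "effort": joint torques, N m; "tcp_pos": TCP position; "eef_rot": TCP orientation; "contact_force": force on the tool from outside, world axes, zero at the start; "torque": the same for the moment, N m; "grip_width": finger opening in m; "finger_force": force on a finger pad.
Only numpy, scipy, OpenCV 4.12 (cv2) and the standard library are available. Lean on these libraries where they do the work, as an engineer would, in place of code of your own. Each camera call takes 0.05 s, during which the arm holds its last target. There are 200 camera calls.

TASK

Get the thermal screening station ready for its run: swing the camera boom clear, stack all the blue-lidded battery modules flat and squarely one on another in a single column on the station's marked rectangle, long side along the long side of the mark, then swing the boom back so the camera is right over the column and push the screen door fully shut until it snaps home on its catch. Leave the red-lidded reject and everything else on the bench where it is.

Things in the scene. Friction and masses are not known exactly. Their poses are not given: they have to be found in the camera images.
- station: screening station, fixed, placed differently each time: plate 240 (x) by 260 (y) mm, 6 mm thick; grey walls to 86 mm above the bench at far (+x) and both sides (inner faces x 114, y +/-124 mm), white door at near (-x) side, open top. Catch post 84 mm tall at (-130,-139) mm; boom post, radius 13, 237 mm tall, at (60,225) mm. Origin: plate centre on the bench; x away from the door, y left, z up
- stack_mark (a point): centre of the yellow-edged black rectangle (94 by 108 mm, long side along the station's y) on the station's floor plate, on the plate's surface, 6 mm above the bench; same axes as the station
- camera_boom (a joint): angle of the camera boom about its upright post: 0 = camera exactly over the stack mark; grows clockwise seen from above (camera moves out to the left, then towards the robot); range -0.35 to 1.45, starts -0.22 to 0.3. Stays where it is left; about 1 N at the knob moves it. 0.9 just clears the stacking space for a gripper, 1.2 clears it well
- boom_knob (a point): middle of the upright orange round knob (24 mm diameter, 50 mm tall, centre about 298 mm above the bench) on top of the black camera head (70 by 60 mm, underside 230 mm above the bench, lens to 218 mm); 233 mm from the boom's hinge axis
- boom_hinge (a point): point on the boom's vertical hinge axis at the height of the knob
- door_panel (a joint): angle of the white door: 0 = fully shut, grows as it swings out to the near (-x) side, clockwise seen from above, up to 1.4; starts 0.5 to 0.8. Hinge at its left (+y) end, light (0.5 N at the push plate). A sprung ball catch bites between about 0.09 and 0.01 rad: 3 to 6 N at the push plate snaps past it, then it holds the door at its stop, 0
- door_push (a point): centre of the orange 50 mm square push plate on the door's outer face, 48 mm above the bench, 165 mm from the hinge axis; the door panel is 8 mm thick, 242 mm wide and reaches from 8 to 86 mm above the bench
- door_hinge (a point): point on the door's vertical hinge axis at the height of the push plate
- module1: closed battery module, aluminium box 92 (x) by 106 (y) by 36 (z) mm, flat above and below, with a blue lid and small white label; a full-height grip notch 15 mm deep, 46 mm long in the middle of each long side leaves 62 mm in x to grip; 0.25 to 0.5 kg; starts flat on the bench. Origin: centre of its underside; z up through the lid, y lengthwise. May be absent (3 to 5 are there)
- module2: closed battery module, aluminium box 92 (x) by 106 (y) by 36 (z) mm, flat above and below, with a blue lid and small white label; a full-height grip notch 15 mm deep, 46 mm long in the middle of each long side leaves 62 mm in x to grip; 0.25 to 0.5 kg; starts flat on the bench. Origin: centre of its underside; z up through the lid, y lengthwise. May be absent (3 to 5 are there)
- module3: closed battery module, aluminium box 92 (x) by 106 (y) by 36 (z) mm, flat above and below, with a blue lid and small white label; a full-height grip notch 15 mm deep, 46 mm long in the middle of each long side leaves 62 mm in x to grip; 0.25 to 0.5 kg; starts flat on the bench. Origin: centre of its underside; z up through the lid, y lengthwise. May be absent (3 to 5 are there)
- module4: closed battery module, aluminium box 92 (x) by 106 (y) by 36 (z) mm, flat above and below, with a blue lid and small white label; a full-height grip notch 15 mm deep, 46 mm long in the middle of each long side leaves 62 mm in x to grip; 0.25 to 0.5 kg; starts flat on the bench. Origin: centre of its underside; z up through the lid, y lengthwise. May be absent (3 to 5 are there)
- module5: closed battery module, aluminium box 92 (x) by 106 (y) by 36 (z) mm, flat above and below, with a blue lid and small white label; a full-height grip notch 15 mm deep, 46 mm long in the middle of each long side leaves 62 mm in x to grip; 0.25 to 0.5 kg; starts flat on the bench. Origin: centre of its underside; z up through the lid, y lengthwise. May be absent (3 to 5 are there)
- reject: rejected module, the same box but with a red lid, lying among the others: must stay where it is. Origin and axes as the modules'
- cup: white plastic cup, 72 mm across and 90 mm tall, left of the station; bystander. Origin: on its underside
- luminaire: white round lamp unit, 132 mm across and 50 mm tall, at the back; bystander. Origin: on its underside
- driver: screwdriver with a red handle lying at the left, between cup and door; bystander
- tape: yellow tape ring, 100 mm across and 24 mm tall, at the back right; bystander. Origin: on its underside
- meter: yellow hand meter, 80 by 150 by 40 mm, at the right; bystander. Origin: on its underside
Not all that is in view belongs to the job. What is shaped like the module2 but black is not meant. Leave any turquoise look-alike of the module4 alone.

How it is judged:
By the outcome, as a careful person would: the job done as asked, in the order asked, and still so for the second after the job is handed in, with the robot touching nothing.
Of module1, module2, module3, module4, module5 only 3 to 5 are there at a start; the rules pass over those that are not, and their reading is None.
At some moment in a run one of module1, module2, module3, module4, module5 may be knocked a few centimetres aside while the robot is not near it.
Once in a run the grip may slacken for a moment while it holds something.
It also fails if it takes over 210 s, if anything falls off the work surface, if the arm or the gripper's body presses on something with over 40 N, if the wrist force passes 120 N, or if a joint passes its speed limit or range.

## Working session

There is one attempt and no reset: what is moved stays moved. The work goes in short steps, each a Python script; the robot and the scene stay as the last script left them, time stands still between calls to the robot, and variables do not carry over. Pictures are saved under pics/ and viewed, at most 14 in all, crops included, and the job is handed in when it is done.

```bash
ls; mkdir -p pics; python3 - <<'E'
from station import env, claw, planner, telemetry, cams, order
import cv2,numpy as np
np.set_printoptions(precision=4,suppress=True)
for n in("scene","top"):
    f=cams.grab_frame(n); cv2.imwrite(f"pics/{n}0.png",f["img"][:,:,::-1]); print(n,f["fx"],f["fy"],f["cx"],f["cy"]);print(np.array(f["cam_to_world"]))
f=cams.grab_frame("wrist");print(np.array(f["tool_from_camera"]),f["fx"])
s=telemetry.state();print(s)
E
```

```text
pics
scene 419.53163444422177 419.53163444422177 272.96389208654847 216.32580919411396
[[-0.7922  0.4771 -0.3805  0.9505]
 [ 0.6102  0.6201 -0.493   0.5354]
 [ 0.0007 -0.6228 -0.7824  1.1167]
 [ 0.      0.      0.      1.    ]]
top 397.7654805203032 397.7654805203032 274.15441586256236 205.5869911192522
[[-0.0076 -0.9879  0.1548  0.3387]
 [-0.9995  0.0028 -0.0313 -0.0342]
 [ 0.0305 -0.155  -0.9874  1.3488]
 [ 0.      0.      0.      1.    ]]
[[-0.0001 -0.9615 -0.2748  0.0769]
 [ 1.      0.     -0.0002 -0.0008]
 [ 0.0002 -0.2748  0.9615 -0.1876]
 [ 0.      0.      0.      1.    ]] 290.87813514033877
{'clock': 0.15, 'q': array([-1.2427,  0.6   , -0.0025,  1.5999,  0.0018,  0.9429, -0.0798]), 'qd': array([-0.0001, -0.0029,  0.0007,  0.0002, -0.0005,  0.0007, -0.001 ]), 'effort': array([  0.0029, -76.5588,   1.4994, -25.2565,  -0.0523,   0.0149,
         0.0001]), 'tcp_pos': array([0.2854, 0.666 , 0.1967]), 'eef_rot': array([-0.0001,  0.201 ,  0.9796, -0.0006]), 'contact_force': array([-0.2324,  0.5437, -0.0436]), 'torque': array([ 0.0277, -0.0592, -0.0009]), 'finger_force': 0.0, 'grip_width': 0.09297323815091926}
```

View pics/top0.png

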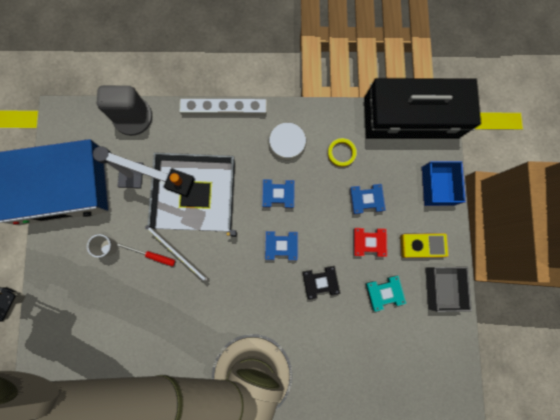

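View pics/scene0.png

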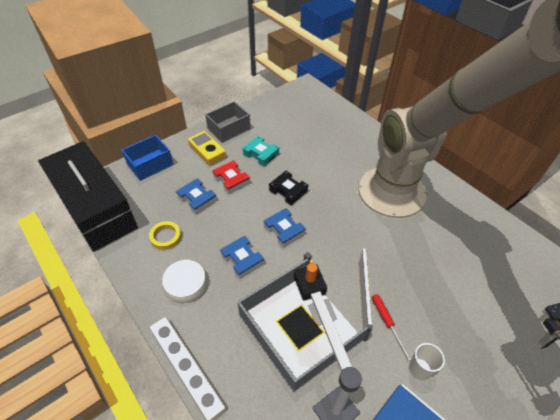

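Candidates in top view: blue modules at (278,193), (367,199) and (281,246). Look-alikes to leave: red (370,242), black (321,283), turquoise (386,293). The blue bin (443,183) and the large blue box at the left are not modules. The knob is at (176,178), the boom post top at (103,155), and the door runs (150,228) to (207,281).

```bash
cat > h.py <<'E'
from station import env, claw, planner, telemetry, cams, order
import cv2,numpy as np
from scipy.spatial.transform import Rotation as R
np.set_printoptions(precision=4,suppress=True)
def grab(n):
    s=telemetry.state(); f=cams.grab_frame(n)
    if n=="wrist":
        T=np.eye(4); T[:3,:3]=R.from_quat(np.roll(s["eef_rot"],-1)).as_matrix(); T[:3,3]=s["tcp_pos"]
        f["cam_to_world"]=T@np.array(f["tool_from_camera"])
    f["T"]=np.array(f["cam_to_world"]); return f
def ray(f,uv):
    d=f["T"][:3,:3]@[(uv[0]-f["cx"])/f["fx"],(uv[1]-f["cy"])/f["fy"],1]; return f["T"][:3,3],d/np.linalg.norm(d)
def onz(f,uv,z):
    o,d=ray(f,uv); return o+d*(z-o[2])/d[2]
def proj(f,p):
    c=f["T"][:3,:3].T@(np.asarray(p)-f["T"][:3,3]); return np.array([f["fx"]*c[0]/c[2]+f["cx"],f["fy"]*c[1]/c[2]+f["cy"]])
def tri(f,a,g,b):
    o1,d1=ray(f,a);o2,d2=ray(g,b); t=np.linalg.lstsq(np.c_[d1,-d2],o2-o1,rcond=None)[0]
    p,q=o1+t[0]*d1,o2+t[1]*d2; return (p+q)/2,np.linalg.norm(p-q)
def mask(f,h0,h1,s=120,v=60):
    hsv=cv2.cvtColor(f["img"],cv2.COLOR_RGB2HSV); return cv2.inRange(hsv,(h0,s,v),(h1,255,255))
def blobs(m,amin=40):
    c,_=cv2.findContours(m,cv2.RETR_EXTERNAL,cv2.CHAIN_APPROX_NONE); return [k for k in c if cv2.contourArea(k)>amin]
def cen(k):
    M=cv2.moments(k); return np.array([M["m10"],M["m01"]])/M["m00"]
def rectw(f,k,z):
    "min-area rectangle of a contour cast on plane z: centre, yaw of the long side from +y (mod pi), short, long"
    P=np.array([onz(f,u,z)[:2] for u in k[:,0].astype(float)],np.float32)
    b=cv2.boxPoints(cv2.minAreaRect(P)); e=b[1]-b[0],b[2]-b[1]
    L,S=sorted(e,key=np.linalg.norm)[::-1]
    a=np.arctan2(-L[0],L[1]); a=(a+np.pi/2)%np.pi-np.pi/2
    return b.mean(0),a,np.linalg.norm(S),np.linalg.norm(L)
def mods(f):
    return [(cen(k),*rectw(f,k,.036)) for k in blobs(mask(f,105,125),150)]
def down(yaw):
    "tool down, finger closing line (tool y) turned by yaw from world x"
    y=np.array([np.cos(yaw),np.sin(yaw),0]);z=np.array([0,0,-1.]);M=np.c_[np.cross(y,z),y,z]
    return np.roll(R.from_matrix(M).as_quat(),1)
def save(f,n,box=None,k=1):
    i=f["img"][:,:,::-1]
    if box: i=i[box[1]:box[3],box[0]:box[2]]
    cv2.imwrite(f"pics/{n}.png",cv2.resize(i,None,fx=k,fy=k,interpolation=cv2.INTER_CUBIC))
E
python3 - <<'E'
from h import *
t=grab("top");s=grab("scene")
for n,f in(("top",t),("scene",s)):
    print(n,"orange",[(cen(k),cv2.contourArea(k)) for k in blobs(mask(f,5,18,180,100),15)])
    print(n,"yellow",[(cen(k),cv2.contourArea(k)) for k in blobs(mask(f,22,35,140,100),15)])
for f in(t,s):
  for m in mods(f): print(*m)
for k in blobs(mask(t,0,4,150,80)): print("red",cen(k),*rectw(t,k,.036))
save(t,"st0",(80,130,300,300),3.4)
E
```

```text
top orange [(array([173.9636, 177.0636]), 55.0)]
top yellow [(array([424.8634, 245.2183]), 1018.5), (array([341.661 , 151.9436]), 590.5), (array([500.2513, 120.5419]), 650.5), (array([ 17.9615, 118.6997]), 601.0)]
scene orange [(array([310.9538, 271.9051]), 133.5)]
scene yellow [(array([300.4961, 337.1124]), 43.0), (array([164.7294, 234.7028]), 622.0), (array([ 81.7397, 319.1541]), 4209.0), (array([209.0149, 150.2788]), 470.5)]
[280.8675 245.4896] [ 0.4118 -0.0959] -0.006948471 0.08868587 0.10246669
[367.2501 198.6719] [ 0.5673 -0.3905] 0.10333729 0.09172471 0.107621126
[277.9711 193.3792] [ 0.5858 -0.0888] -0.014986634 0.09155539 0.10139856
[446.2172 182.7153] [ 0.6217 -0.6624] 1.5680777 0.123910286 0.14684504
[ 46.7575 179.2075] [0.638  0.6797] 0.15137243 0.22873268 0.31364608
[404.2227 407.7792] [0.5251 0.5069] 0.9146358 0.075888455 0.157014
[241.5598 254.5666] [ 0.5923 -0.087 ] -0.033073545 0.09069503 0.107350394
[284.2899 225.0905] [ 0.4174 -0.096 ] -0.017075896 0.09122396 0.107015714
[195.6363 193.3327] [ 0.5728 -0.3894] 0.10179329 0.09028177 0.10748809
[147.4385 156.5729] [ 0.6182 -0.6572] -0.016268611 0.15802805 0.18820964
[321.946   68.7872] [-0.262  -0.6814] 0.003992319 0.21338877 0.23166054
[442.0192   5.1244] [-1.197  -0.7445] 0.91610014 0.16227327 0.26278603
[325.2868  15.7927] [-0.6268 -1.0281] -0.6979216 0.2929806 0.41762283
red [159.925  258.3528] [0.3726 0.2973] -0.32411933 0.02211057 0.0981951
red [369.895  242.0678] [ 0.4215 -0.393 ] -0.04794097 0.09056251 0.107435465
```

View pics/st0.png

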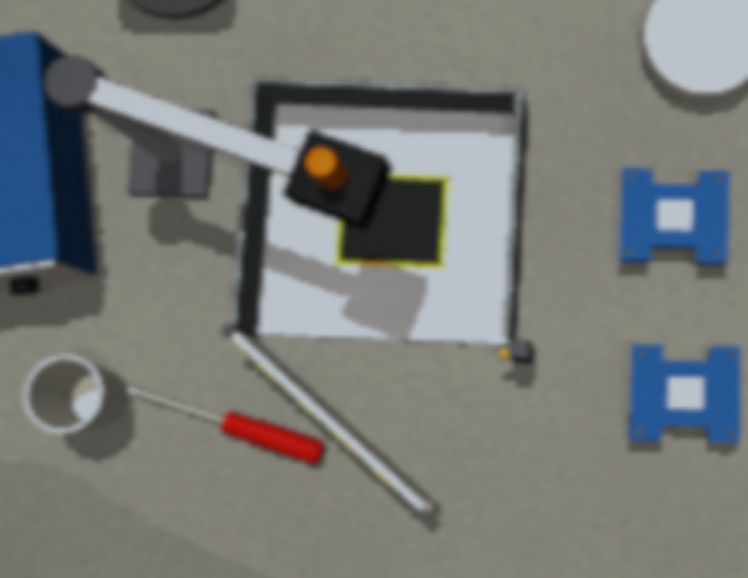

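The crop shows the knob top at (174,177), yellow mark corners at about (212,182), (210,208) and (180,207), door top edge from (149,229) to (207,280), and the screwdriver left of the door.

```bash
python3 - <<'E'
from h import *
t=grab("top");s=grab("scene")
k,e=tri(t,(174.0,177.5),s,(311,270)); print("knob tri",k,e, onz(t,(174,177.1),.32),onz(s,(311,272),.298))
TR,BR,BL=[onz(t,p,.006) for p in((211.3,182.6),(209.5,207.5),(180,206.5))]
print("mark",TR,BR,BL,(TR+BL)/2,np.linalg.norm(BR-BL),np.linalg.norm(TR-BR))
d=BL-BR; print("yaw",np.arctan2(-d[0],d[1])); d=TR-BR;print(np.arctan2(d[1],d[0]))
h,tip=onz(t,(149.4,228.8),.086),onz(t,(207.4,280),.086);print("door",h,tip,np.linalg.norm(h-tip))
print("post",onz(t,(101.5,153.5),.27))
yaw=np.arctan2(-(BL-BR)[0],(BL-BR)[1])
for p in [(240,82),(235,95)]: pass
E
```

```text
knob tri [0.5803 0.1986 0.3036] 0.0031761019711143697 [0.5766 0.1961 0.32  ] [0.5823 0.1991 0.298 ]
mark [0.6297 0.1386 0.006 ] [0.5433 0.1433 0.006 ] [0.547 0.243 0.006] [0.5884 0.1908 0.006 ] 0.09976823717268762 0.08658097858698591
yaw -0.037399905270245386
-0.053635229305442254
door [0.4637 0.3203 0.086 ] [0.3032 0.1352 0.086 ] 0.2449764399621367
post [0.6551 0.4085 0.27  ]
```

```bash
cat >> h.py <<'E'
HX=np.array([.658,.413]); RB=.233
def st(c): s=telemetry.state(); print(c,"t%.1f"%s["clock"],s["tcp_pos"],s["contact_force"],"w%.4f"%s["grip_width"],"ff%.1f"%s["finger_force"])
E
python3 - <<'E'
from h import *
yw=-.306
k=np.array([.580,.1975]); 
env.movel([.286,.666,.42],max_speed=.3)
env.goto([*k,.42],down(yw)); st("above")
print(env.movel([*k,.287],max_speed=.15,until_force=8)); st("down")
claw.set_gripper(.0,10); st("grip")
p=telemetry.state()["tcp_pos"][:2]; v=p-HX; r=np.linalg.norm(v); a0=np.arctan2(v[1],v[0]); print(r,a0)
th0=a0; end=-np.radians(176)+0
for a in np.linspace(a0,end,9)[1:]:
    env.movel([*(HX+r*np.array([np.cos(a),np.sin(a)])),.287],max_speed=.15); 
    s=telemetry.state();print(s["tcp_pos"],s["contact_force"],s["grip_width"])
claw.set_gripper(.06); st("open")
q=telemetry.state()["tcp_pos"]; env.movel([q[0],q[1],.42],max_speed=.25)
E
```

```text
above t3.2 [0.5797 0.1992 0.4197] [0.4424 0.9407 0.0261] w0.0931 ff0.0
False
down t4.3 [0.5805 0.1976 0.2878] [-0.1462  0.5929  0.477 ] w0.0926 ff0.0
grip t5.3 [0.5799 0.1975 0.2869] [-0.0594  0.3812 -0.0172] w0.0233 ff10.0
0.22921331423444982 -1.9183268481606173
[0.5491 0.211  0.2869] [-1.3262 -1.4992 -2.4534] 0.023319933673301846
[0.5219 0.2287 0.2868] [ 0.0617 -0.7433 -3.7259] 0.023491372187272357
[0.4971 0.25   0.2869] [-0.2191  0.1675 -5.6661] 0.023588593004287728
[0.4756 0.2747 0.2869] [ 0.2476  1.2509 -5.1398] 0.023410528322261363
[0.4577 0.3022 0.287 ] [ 0.1287  0.727  -4.5935] 0.02341328783225904
[0.4437 0.3323 0.287 ] [-0.229  -0.2397 -3.1761] 0.023581082034589976
[0.4342 0.3642 0.287 ] [-0.4638  0.5307 -2.7732] 0.023452866346136827
[0.4292 0.3967 0.287 ] [-2.9349 -1.5699 -0.2081] 0.022981059660930357
open t9.1 [0.4293 0.397  0.287 ] [ 0.5721 -0.3974  0.1168] w0.0600 ff0.0
```

```bash
python3 - <<'E'
from h import *
env.goto([.588,.20,.40],down(0)); env.dwell(.4)
w=grab("wrist");t=grab("top");s=grab("scene");save(w,"w1");save(t,"t1",(80,130,300,300),3.4)
for n,f in(("w",w),("t",t),("s",s)):
    for k in blobs(mask(f,22,35,100,80),10):
        r=rectw(f,cv2.convexHull(k),.006)
        if np.linalg.norm(r[0]-[.588,.19])<.08: print(n,cen(k),*r)
    for k in blobs(mask(f,5,18,180,100),15): print("orange",n,cen(k),cv2.contourArea(k),onz(f,cen(k),.298))
E
```

```text
w [281.7476 170.1237] [0.5896 0.1928] -0.043194175 0.093625136 0.10665986
orange w [117.7704   3.3179] 75.5 [0.4468 0.3791 0.298 ]
t [194.7533 194.41  ] [0.5888 0.1939] -0.043623447 0.09111799 0.10459939
s [299.7809 326.9403] [0.5911 0.193 ] -0.039985776 0.09208279 0.105756596
orange s [422.3713 297.5856] 162.5 [0.4334 0.3943 0.298 ]
```

View pics/w1.png

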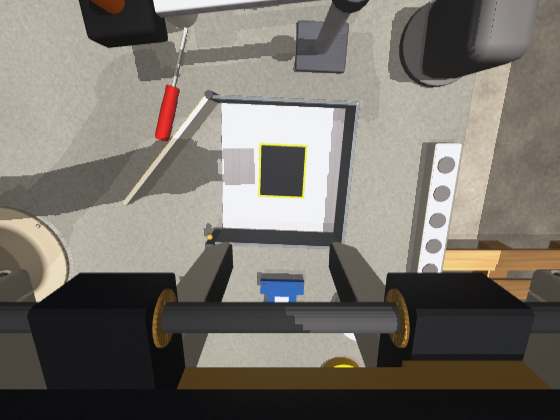

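View pics/t1.png

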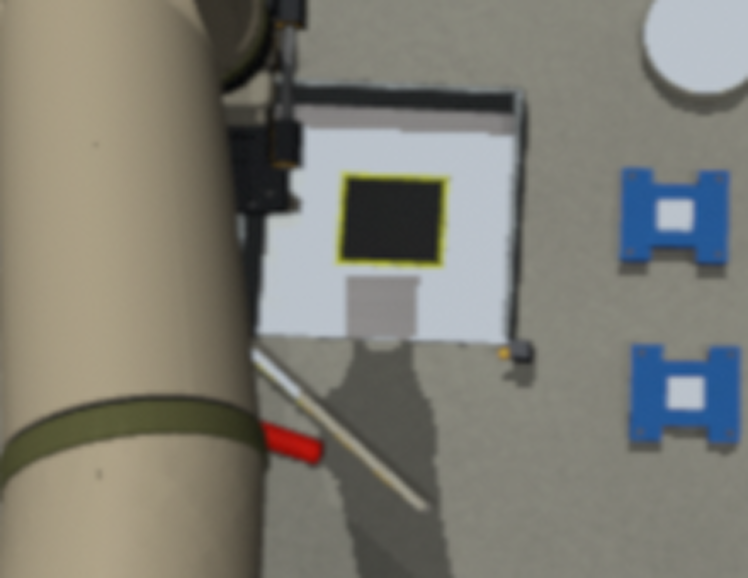

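The mark is fully clear, (282,170) in the wrist view: centre about (0.5897, 0.193), yaw -0.0425, sizes matching 94x108. The boom head is well out at top left. Next is a close check of the first module, then picking.

```bash
cat >> h.py <<'E'
MK=np.array([.5897,.193]); MY=-.0425
HX=MK+np.array([[np.cos(MY),-np.sin(MY)],[np.sin(MY),np.cos(MY)]])@[.06,.225]
def look(xy,z,yaw=0.,name=None,h=.25,col=(105,125)):
    "hover over xy, measure the blue lid at height z nearest xy with the wrist camera"
    env.goto([xy[0],xy[1],z+h-.036],down(yaw)); env.dwell(.3); f=grab("wrist")
    if name: save(f,name)
    c=[rectw(f,cv2.convexHull(k),z) for k in blobs(mask(f,*col),300)]
    c=[r for r in c if .08<r[2]<.1 and .098<r[3]<.115]; print("look",*[str(r) for r in c])
    return min(c,key=lambda r:np.linalg.norm(r[0]-xy)) if c else None
def pick(xy,yaw,zl=.15):
    claw.set_gripper(.088); env.goto([*xy,.12],down(yaw)); st("pre")
    if env.movel([*xy,.009],max_speed=.1,until_force=12): st("TOUCH"); return False
    claw.set_gripper(0,40); st("grip"); 
    env.movel([*xy,.05],max_speed=.08); st("lift"); env.movel([*xy,zl],max_speed=.2)
    s=telemetry.state(); st("up"); return .058<s["grip_width"]<.066
E
python3 - <<'E'
from h import *
for m in mods(grab("top")): print(*m)
r=look((.588,-.088),.036,name="w2")
print(r)
print(planner.solve_ik([.415,-.096,.009],down(0)),planner.solve_ik([.415,-.096,.25],down(0)))
E
```

```text
[280.8725 245.4777] [ 0.4118 -0.0959] -0.006948471 0.08868587 0.10246669
[367.2501 198.6719] [ 0.5673 -0.3905] 0.10333729 0.09172471 0.107621126
[277.9709 193.4052] [ 0.5858 -0.0888] -0.014986634 0.09155539 0.10135818
[446.2086 182.7082] [ 0.62   -0.6655] -1.5701627 0.117591284 0.14992204
[ 38.0438 180.4496] [0.6339 0.7061] 0.15027332 0.22888461 0.25998443
look (array([ 0.4142, -0.0981], dtype=float32), np.float32(-0.026327133), np.float32(0.09518691), np.float32(0.106771216)) (array([ 0.5885, -0.0892], dtype=float32), np.float32(-0.032812953), np.float32(0.09258974), np.float32(0.106803656))
(array([ 0.5885, -0.0892], dtype=float32), np.float32(-0.032812953), np.float32(0.09258974), np.float32(0.106803656))
[ 0.021   0.6272  0.1059  2.4215 -0.5774  0.1139  0.6813] [-0.4085  0.1819  0.6012  2.2084 -0.1449  0.7879  0.2875]
```

View pics/w2.png

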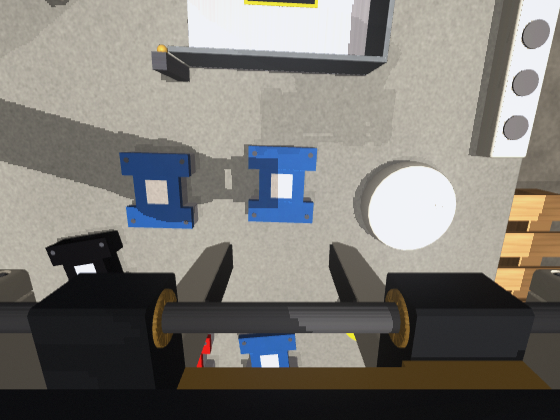

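The close view confirms a blue lid with a white label and notches left and right at (281,185). The second blue module is at (158,190) and the black look-alike at (85,255). I'll pick this one.

```bash
cat >> h.py <<'E'
def place(n,xy=MK,yaw=MY):
    "n modules already stacked; comes in from above"
    zb=.006+.036*n+.009; up=max(.15,zb+.1)
    s=telemetry.state()["tcp_pos"]; 
    if up>s[2]+.01: env.movel([s[0],s[1],up],max_speed=.25)
    env.goto([*xy,up],down(yaw)); st("over")
    env.movel([*xy,zb+.012],max_speed=.15); env.dwell(.2)
    print("contact",env.movel([*xy,zb-.003],max_speed=.03,until_force=5)); st("down")
    claw.set_gripper(.088); st("open"); env.movel([*xy,up+.05],max_speed=.2)
E
python3 - <<'E'
from h import *
ok=pick(np.array([.5885,-.0892]),-.0328)
print(ok)
if ok:
    place(0); r=look(MK,.042,name="w3")
E
```

```text
pre t14.2 [ 0.589  -0.0897  0.1206] [-0.7143  0.5506  0.5193] w0.0882 ff0.0
grip t16.0 [ 0.5888 -0.0892  0.0092] [0.9613 0.2004 2.7924] w0.0607 ff40.0
lift t16.6 [ 0.5885 -0.0889  0.0502] [ 0.3151  0.1658 -4.4963] w0.0612 ff40.0
up t17.3 [ 0.5879 -0.0887  0.1491] [-0.2555  0.6572 -4.7223] w0.0612 ff40.0
True
over t18.4 [0.59   0.1908 0.1498] [-0.4472 -1.2767 -4.8934] w0.0614 ff40.0
contact True
down t20.0 [0.5896 0.1931 0.0147] [ 1.2818 -0.254  -1.4336] w0.0613 ff40.0
open t20.6 [0.5889 0.1931 0.0149] [0.9075 1.2923 0.3593] w0.0878 ff0.0
look (array([0.5888, 0.193 ], dtype=float32), np.float32(-0.04437375), np.float32(0.0916902), np.float32(0.10645187))
```

```bash
cat >> h.py <<'E'
def cycle(xy,n,hx=None):
    r=look(np.array(hx if hx is not None else xy),.036)
    print(r)
    if r is None or np.linalg.norm(r[0]-xy)>.05: return
    ok=pick(r[0],float(r[1])); print(ok)
    if ok: place(n); print(look(MK,.042+.036*n))
E
python3 - <<'E'
from h import *
cycle(np.array([.570,-.390]),1)
E
```

```text
look (array([ 0.5693, -0.392 ], dtype=float32), np.float32(0.09602857), np.float32(0.0923541), np.float32(0.10667548))
(array([ 0.5693, -0.392 ], dtype=float32), np.float32(0.09602857), np.float32(0.0923541), np.float32(0.10667548))
pre t25.6 [ 0.5696 -0.3929  0.1209] [ 0.3669 -0.6255  1.1048] w0.0882 ff0.0
grip t27.4 [ 0.5696 -0.392   0.0092] [ 1.277  -0.0558  2.801 ] w0.0613 ff40.0
lift t28.1 [ 0.5694 -0.3918  0.0502] [ 0.2694  0.2344 -3.5607] w0.0614 ff40.0
up t28.8 [ 0.5689 -0.3912  0.1489] [-0.1143 -0.3794 -4.1325] w0.0613 ff40.0
True
over t30.9 [0.5902 0.1916 0.1511] [-0.0582 -0.5341 -3.6016] w0.0615 ff40.0
contact True
down t32.2 [0.5897 0.1932 0.0505] [ 0.3021 -0.2531  3.7101] w0.0616 ff40.0
open t32.9 [0.5891 0.1932 0.0502] [-0.5883  0.869  -0.1263] w0.0881 ff0.0
look (array([0.5889, 0.1931], dtype=float32), np.float32(-0.04522121), np.float32(0.09172936), np.float32(0.107113615))
(array([0.5889, 0.1931], dtype=float32), np.float32(-0.04522121), np.float32(0.09172936), np.float32(0.107113615))
```

```bash
python3 - <<'E'
from h import *
for z in(.009,.05,.12,.15,.25): print(z,planner.solve_ik([.415,-.097,z],down(-.03)))
try: cycle(np.array([.415,-.097]),2,hx=(.46,-.097))
except env.Unreachable as e: print("unreach",e); st("")
E
```

```text
0.009 [-0.0227  0.6335  0.1738  2.4238 -0.8444  0.1374  0.9276]
0.05 [-0.158   0.5624  0.3681  2.4094 -0.7759  0.2775  0.8838]
0.12 [-0.3645  0.4533  0.6484  2.3635 -0.6051  0.4836  0.7529]
0.15 [-0.4499  0.4096  0.7554  2.3366 -0.5354  0.5647  0.6971]
0.25 [-0.6919  0.2451  0.9914  2.2191 -0.2851  0.8069  0.4555]
look (array([ 0.413, -0.098], dtype=float32), np.float32(-0.026446223), np.float32(0.09258683), np.float32(0.10681366))
(array([ 0.413, -0.098], dtype=float32), np.float32(-0.026446223), np.float32(0.09258683), np.float32(0.10681366))
pre t37.0 [ 0.414  -0.0985  0.1205] [ 0.667  -0.9048 -0.7843] w0.0885 ff0.0
grip t38.8 [ 0.4133 -0.098   0.0091] [0.8305 0.3721 2.6411] w0.0612 ff40.0
lift t39.5 [ 0.4129 -0.0978  0.0497] [ 0.2523  0.63   -3.808 ] w0.0613 ff40.0
up t40.1 [ 0.4127 -0.0975  0.1492] [ 0.0587 -0.1914 -5.1118] w0.0616 ff40.0
True
over t41.7 [0.5894 0.1907 0.187 ] [-0.3983  0.2144 -2.8432] w0.0611 ff40.0
contact True
down t43.0 [0.5896 0.1931 0.0866] [ 1.5067 -0.3321  2.912 ] w0.0612 ff40.0
open t43.7 [0.5889 0.1933 0.0864] [ 0.1868  0.2991 -0.113 ] w0.0880 ff0.0
look (array([0.5889, 0.1931], dtype=float32), np.float32(-0.04624796), np.float32(0.09167401), np.float32(0.10708126))
(array([0.5889, 0.1931], dtype=float32), np.float32(-0.04624796), np.float32(0.09167401), np.float32(0.10708126))
```

```bash
python3 - <<'E'
from h import *
yw=-.306; k=np.array([.4293,.397]); env.movel([*MK,.42],max_speed=.25)
env.goto([*k,.42],down(yw)); st("above")
print(env.movel([*k,.287],until_force=8)); claw.set_gripper(0,10); st("grip")
p=telemetry.state()["tcp_pos"][:2]; a0=np.arctan2(*(p-HX)[::-1]); r0=np.linalg.norm(p-HX); v=MK-HX; a1=np.arctan2(v[1],v[0]); print(a0,r0,a1,np.linalg.norm(v))
if a0>0:a0-=2*np.pi
for a,r in list(zip(np.linspace(a0,a1,10),np.linspace(r0,.2325,10)))[1:]:
    env.movel([*(HX+r*np.array([np.cos(a),np.sin(a)])),.287],max_speed=.13)
env.dwell(.4); st("end"); claw.set_gripper(.06); env.dwell(.2); st("open")
q=telemetry.state()["tcp_pos"]; env.movel([q[0],q[1],.42],max_speed=.25)
env.goto([.45,-.25,.35],down(0)); env.dwell(.3)
t=grab("top");s=grab("scene");save(s,"s4");save(t,"t4",(80,130,300,300),3.4)
k,e=tri(t,cen(blobs(mask(t,5,18,180,100),15)[0])+[0,.4],s,cen(max(blobs(mask(s,5,18,180,100),15),key=cv2.contourArea))); print(k,e)
for n,f in(("t",t),("s",s)):
    for b in blobs(mask(f,5,18,180,100),15): print(n,cen(b),cv2.contourArea(b),onz(f,cen(b),.298))
    print(proj(f,[*MK,.298]),proj(f,[*MK,.323]))
E
```

```text
above t46.9 [0.4299 0.3959 0.4197] [-0.2546 -1.0633  0.0967] w0.0881 ff0.0
False
grip t49.0 [0.4294 0.397  0.287 ] [ 0.5988  0.3758 -0.4946] w0.0237 ff10.0
-3.0622439683320453 0.23052333187022364 -1.8738987185422378 0.23286262044390035
end t52.8 [0.5895 0.1939 0.2871] [-0.7663  1.6348 -0.8307] w0.0234 ff10.0
open t53.8 [0.5898 0.1933 0.287 ] [0.4293 0.2773 0.2022] w0.0596 ff0.0
[0.592  0.1963 0.2987] 0.002302849267655845
t [175.5    173.1696] 57.0 [0.5925 0.1973 0.298 ]
[177.0915 174.1702] [175.0878 171.9524]
s [306.4628 273.1978] 139.0 [0.5925 0.1952 0.298 ]
[306.7693 271.8811] [307.4908 266.0081]
```

View pics/t4.png

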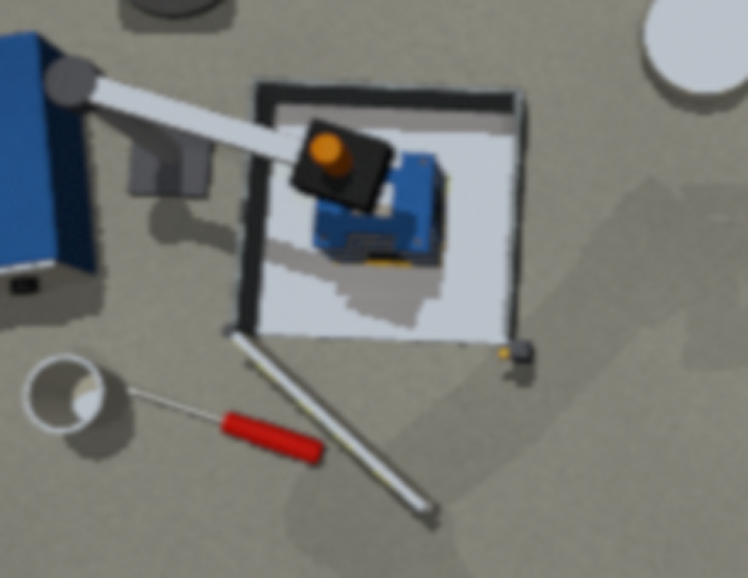

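View pics/s4.png

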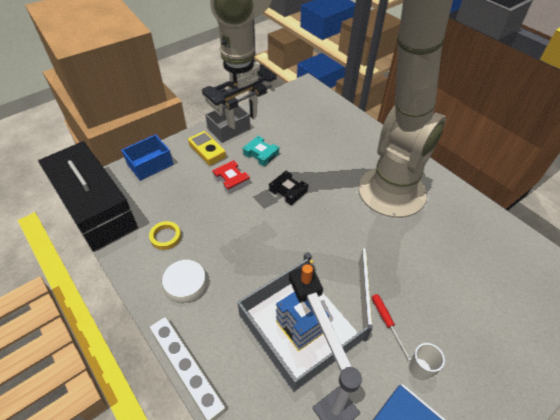

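The boom sits within about 0.01 rad of zero and the three-module column stands under the camera. The scene view shows only red, black and turquoise left on the bench. The door is unchanged, and the driver handle (crop px 225-320, 415-460) is outside it, so I'll push above the handle.

```bash
cat >> h.py <<'E'
DH=np.array([.468,.3215])
def dp(s,th,off,z=.055):
    f=th-MY; d=np.array([-np.sin(f),-np.cos(f)]); n=np.array([-np.cos(f),np.sin(f)])
    return [*(DH+s*d+off*n),z],down(np.pi/2-f)
E
python3 - <<'E'
from h import *
env.movel([.45,-.25,.45],max_speed=.25)
claw.set_gripper(0,10)
p,q=dp(.09,.67,.045,.45); env.goto(p,q); st("above")
p,q=dp(.09,.67,.045); env.movel(p,max_speed=.2); st("low")
for th in np.linspace(.67,.25,7):
    p,q=dp(.09,th,.014); env.movel(p,q,max_speed=.06); s=telemetry.state(); print(th,s["tcp_pos"],s["contact_force"])
w=grab("top");save(w,"t5",(80,130,300,300),3.4)
E
```

```text
above t60.1 [0.3758 0.2819 0.4501] [0.0688 0.9413 0.1014] w0.0005 ff0.0
low t62.3 [0.3754 0.2831 0.0556] [0.7897 0.3291 0.3988] w0.0007 ff0.0
0.67 [0.3986 0.2624 0.055 ] [-0.9331  0.622  -0.6373]
0.6000000000000001 [0.4027 0.2579 0.055 ] [ 0.1724 -0.9443  0.5733]
0.53 [0.4074 0.2535 0.055 ] [0.2167 0.3377 0.1508]
0.46 [0.4123 0.2495 0.055 ] [0.5468 0.3072 0.275 ]
0.39 [0.4174 0.2458 0.055 ] [-0.2536 -0.0032 -0.4758]
0.32 [0.4229 0.2424 0.055 ] [-0.203  -0.1921 -0.6726]
0.25 [0.4285 0.2395 0.055 ] [ 0.2129 -1.8105  0.0895]
```

View pics/t5.png

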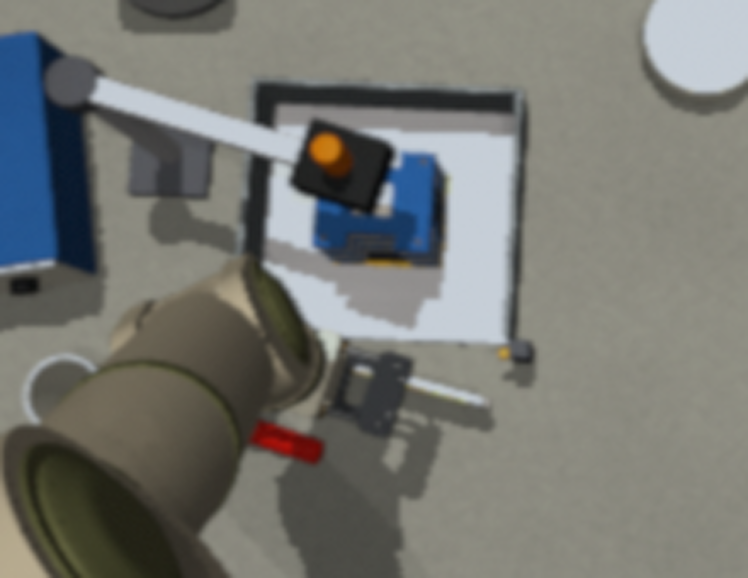

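The door has swung to about 0.25 rad, with its tip at crop px (488,402). I'll shift out to the push plate and snap it shut.

```bash
python3 - <<'E'
from h import *
p,q=dp(.09,.27,.04); env.movel(p,q,max_speed=.1)
try:
    p,q=dp(.16,.27,.04); env.movel(p,q,max_speed=.1)
except env.Unreachable: print("unreach"); 
for th in (.24,.2,.16,.12,.09,.07,.05,.03,.015,0,-.015,-.03,-.045,-.06):
    p,q=dp(.16,th,.014); hit=env.movel(p,q,max_speed=.04,until_force=16 if th<.1 else None); s=telemetry.state(); print(th,s["tcp_pos"],s["contact_force"],hit)
    if hit: break
env.dwell(.3); st("pressed")
p,q=dp(.16,.2,.05); env.movel(p,q,max_speed=.1); p[2]=.42; env.movel(p,max_speed=.25)
env.goto([.45,-.25,.42],down(0)); env.dwell(.5)
t=grab("top");save(t,"t6",(80,130,300,300),3.4)
s=grab("scene");save(s,"s6",(200,200,440,400),3)
for b in blobs(mask(s,5,18,180,100),15): print(cen(b),cv2.contourArea(b),onz(s,cen(b),.298))
E
```

```text
0.24 [0.4097 0.1717 0.055 ] [-0.1509 -0.0035 -0.112 ] False
0.2 [0.4161 0.1695 0.055 ] [-0.3238 -0.4137 -0.1138] False
0.16 [0.4222 0.1676 0.055 ] [-0.7251 -0.3101 -0.9034] False
0.12 [0.4284 0.1659 0.055 ] [-0.8247  0.0258  0.5904] False
0.09 [0.4331 0.1648 0.055 ] [0.4659 0.1095 0.379 ] False
0.07 [0.4363 0.1641 0.055 ] [-0.7069 -0.1133 -0.4868] False
0.05 [0.4396 0.1634 0.055 ] [ 0.1768 -0.2285 -0.4475] False
0.03 [0.4426 0.1629 0.055 ] [-0.1339  0.3086 -0.1665] False
0.015 [0.445  0.1625 0.055 ] [-0.762   0.3587 -0.2356] False
0 [0.448  0.1623 0.0551] [0.309  0.1446 0.5598] False
-0.015 [0.4501 0.1619 0.055 ] [-1.3     0.2379  0.2442] False
-0.03 [0.4511 0.1616 0.0549] [-4.2092  1.9725  1.3836] False
-0.045 [0.4511 0.1612 0.0547] [-11.025    2.5421   4.9507] False
-0.06 [0.451  0.1608 0.0545] [-16.9025   2.8846  10.5393] False
pressed t70.5 [0.4511 0.1608 0.0546] [-16.4764   2.3946  11.077 ] w0.0006 ff8.6
[306.3818 273.3236] 137.5 [0.5928 0.1953 0.298 ]
```

View pics/t6.png

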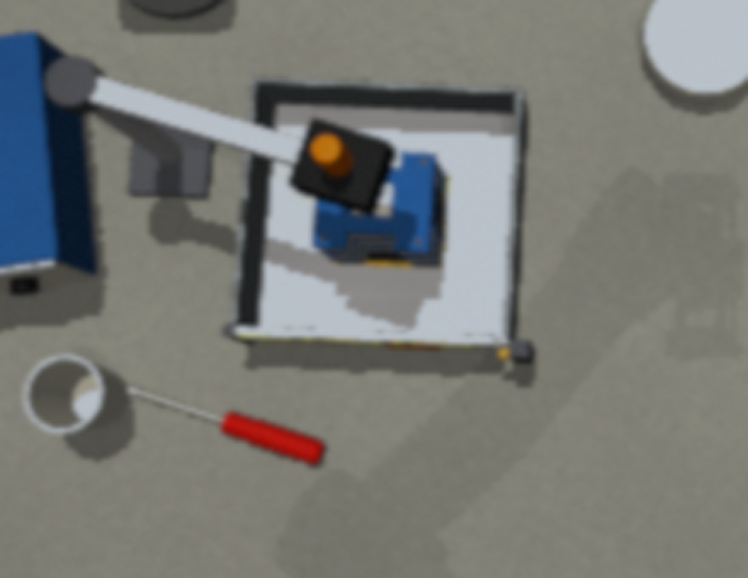

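View pics/s6.png

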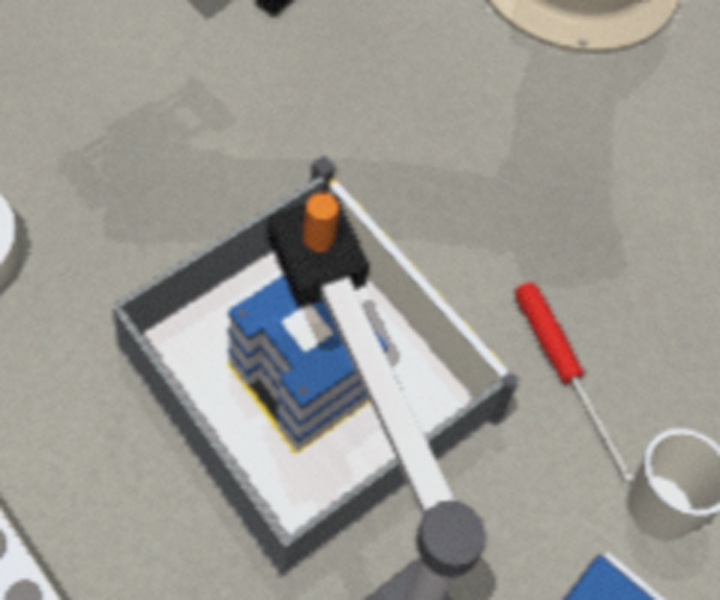

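The door is flush against its stop: it did not advance under 17 N and stayed shut after release. The column is square on the mark, the boom hasn't moved, and the driver is where it was.

```bash
python3 -c "
from h import *
print(order.job_done())"
```

```text
the job is handed in; nothing more can be done
None
```

The job is handed in: the three blue modules are stacked squarely on the mark, the camera boom is back over the column, the door is pushed shut to its stop, and no other object was handled.

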